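Set the stirrer's click dial to 4

ROBOT

A 6-joint arm with a two-finger parallel gripper is mounted at the origin on the work surface. World frame = base frame: x ahead of the robot, y to its left, z up, the work surface at z = 0. Lengths are in mm, angles in rad, forces in N, time in s.
With the tool pointing down it reaches from about 275 to 750 mm from the base axis. Payload 10.2 kg.
Tool frame: the origin (TCP) lies midway between the tips of the shut fingers; the grasp point (between the pads) lies 19 mm behind it; z points along the fingers, y is the line along which they close (so a half turn about z gives the same grasp; the last joint's range is limited). The gripper opens to 85 mm and grips with 20 to 120 N. Pads are 22 mm wide; open, the fingers measure 114 mm over their backs; the gripper's body (76 mm by 85 mm) begins 54 mm behind the grasp point. The pads swing forward as they close: fully open they stand 13 mm farther back than shut.
Start: joints at [-1.348, 0.313, 1.498, -0, 1.331, -0.223], TCP at [226.358, -473.702, 231.294] pointing down, gripper open.
Joint ranges: [-2.94, 2.94], [-0.97, 2.17], [0.19, 2.56], [-1.23, 4.37], [0.02, 3.11], [-2.88, 2.88]. Speed limits (rad/s): [2.39, 2.39, 3.01, 3.14, 3.14, 3.14].

INTERFACE

Orientations are given as a unit quaternion [w, x, y, z].
In Python, from rig import ctrl gives the robot as it stands.
- The arm moves only by the tool send_rows, never from a script. Its argument "targets" is a list of rows, each a list of 7 numbers: the closure, from -1 (fully open) to 1 (shut), so that 0 is half open, then the shift along the tool's x, y, z in m, then the turn, a rotation vector about the tool's x, y, z in rad. In form: [[claw, dx, dy, dz, ax, ay, az], ...]. A call has exactly 10 rows; each row shifts and turns the commanded pose from where the row before left it, along the tool's axes as they then stand; what a row does not reach is not made up. A row lasts 1/8 s, in which the tool goes at most 62.5 mm and 10.7 degrees, less where a joint would pass 70% of its speed; a pose out of reach is approached as far as the arm can. A call with a gripper value outside its range is refused whole. The fingers move at their own pace and stop on an object; "squeeze" is the grip in N (left out, the last holds). Time passes only in rows, so rows that do not move let the fingers close, or fill a call up. It gives the time, the measured TCP pose, the force, the opening and the grip force at its end, in the units of the state.
- ctrl.sense(): the state, without advancing time (a new reading comes with each control period).
- ctrl.capture(name): name is "scene" or "top" or "wrist"; returns a dict with "img" (384x512x3 uint8, red, green, blue), "camera_matrix" (3x3 intrinsics, pixels), "R" (3x3) and "t" (3): a world point X has camera coordinates R X + t. Camera axes: x right, y down, z forward; pixel columns grow to the right and rows downward; lengths in mm; the calibration is good to about 2 mm. A picture is of the moment at which its call begins. There is no depth.
- ctrl.finish_job(): hands the job in; it is judged then, once.
Trained networks look in a picture, given as the dict that the camera call returned (one of the last four; its "shot" number tells which), for a name from the list of things; names that differ only in an ending like _2 or _b are one class to them, and where a whole thing is asked for, a point or a joint stands for the part that bears it (a point fixed in the world has none). Each returns a list of dicts, best first, with "score" (0 to 1); they miss things now and then, are a little off and sometimes report something else, mostly with a low value. They report only what shows in the picture. A call takes as long as a camera call. They do not tell look-alikes from the thing itself.
- ctrl.boxes_of(query, picture): "extent" ([left, top, width, height] in pixels, round what is visible of it).
- ctrl.landmark_of(query, picture): "point" ([column, row] in pixels: a listed point, or the origin of a listed thing).
The state is a dict: "time_s": time; "joints": joint angles; "dq": joint speeds; "tau": joint torques, N m; "eef_pos": TCP position; "ee_rot": TCP orientation; "force": force on the tool from outside, world axes, zero at the start; "wrist_torque": the same for the moment, N m; "grip_width": opening from 0.0 (shut) to 1.0 (fully open); "grip_force": force on a finger pad.
Only numpy, scipy, OpenCV 4.12 (cv2) and the standard library are available. Lean on these libraries where they do the work, as an engineer would, in place of code of your own. Each camera call takes 0.05 s, during which the arm holds its last target. There are 200 camera calls.

TASK

Set the speed dial of the magnetic stirrer, the instrument with the flat round metal plate and the glass dish on it, to setting 4: turn it clockwise to the fourth click after zero (zero is the long thick mark), then let go of it. Leave the dish standing on its plate, and do not turn the same-looking dial of the vortex mixer beside it (the stepped case with the rubber cup).

Things in the scene. Friction and masses are not known exactly. Their poses are not given: they have to be found in the camera images.
- stirrer_dial (a joint): Angle of the stirrer's dial, rad, growing clockwise from above. It clicks into settings 0 to 6, 0.48 rad (27.5 deg) apart: 4 is at 1.92; stops at 0 and 2.88. Starts near 1, 2 or 3. About 0.06 N m turns it past a click; let go within 0.17 rad of a setting it snaps in. White marks on a dark panel: long thick one for 0 at the instrument's left; mark 3 points to its plate.
- stirrer_dial_grip (a point): On the axis of the stirrer's dial, mid-grip, 81 mm above the bench. Dial: black disc 48 mm across, 8 mm thick, 57 mm above the bench; across it an upright grip bar 46 mm long, 13 mm thick, top 93 mm above the bench. Axes turn with it: x along the bar to the pointer end (white line), z up. Stirrer: fixed white case 250 x 150 mm, 55 mm high, dial end towards the robot.
- mixer_pointer (a point): Pointer end of the grip bar of the vortex mixer's dial, 23 mm from its axis, 81 mm above the bench; x points outwards along the bar, z up. That dial looks and works like the stirrer's, is at any setting and must stay there. Mixer: fixed grey case 250 x 140 mm, 55 mm high at the dial, 90 mm at the back, rubber cup on top to 124 mm; stands left or right of the stirrer.
- dish: Open glass dish, 90 mm across, 45 mm high, loose on the stirrer's round plate (116 mm across, top 75 mm above the bench, centre 137 mm behind the dial's axis). Origin at the centre of its underside. It must stay there.
There are look-alikes about, which are no part of the job. What is shaped like the dish but green, orange or purple is not meant.

How it is judged (in metres and radians):
At the end, for the whole second after the job is handed in: The stirrer's dial rests in setting 4 (1.92 rad, within 0.18 rad or 10 degrees), let go; the mixer's pointer end is within 8 mm of where it was (less than a click), and the dish stands on the plate, upright within 10 degrees and within 20 mm of where it was (value of joint stirrer_dial between 1.74 and 2.1 rad and velocity of joint stirrer_dial between -0.1 and 0.1 rad/s and distance of mixer_pointer from where it was at the start of the episode below 0.008 m and distance of dish from where it was at the start of the episode below 0.02 m and angle between dish's own z axis and vertical below 0.17 rad); the robot touches nothing.
It fails at once if the mixer's dial is turned to another click (distance of mixer_pointer from where it was at the start of the episode above 0.008 m).
It fails at once if the dish is shoved or lifted from its place by more than 20 mm (distance of dish from where it was at the start of the episode above 0.02 m).
It also fails if it takes over 32 s, if anything falls off the work surface, if the arm or the gripper's body presses on something with over 40 N, if the wrist force passes 120 N, or if a joint passes its speed limit or range.

## Working session

There is one attempt and no reset: what is moved stays moved. The work goes in short steps, Python scripts to look and compute and a tool call to move; the robot and the scene stay as the last step left them, time stands still between calls to the robot, and variables do not carry over. Pictures are saved under pics/ and viewed, at most 10 in all, crops included, and the job is handed in when it is done.

Besides the shell and the picture viewer there is one more tool, called after "Request:" in YAML: its name, and indented under it one key for each argument. send_rows: Moves the arm, as the interface text tells. Its arguments: {"type":"object","properties":{"targets":{"type":"array"},"squeeze":{"type":"number"}},"required":["targets"]}

```bash
mkdir -p pics; cat > h.py <<'E'
import numpy as np, cv2
from rig import ctrl
def ray(p,px,z):
    K=np.array(p["camera_matrix"]);R=np.array(p["R"]);t=np.array(p["t"]).ravel()
    c=-R.T@t; d=R.T@np.linalg.solve(K,[px[0],px[1],1.]); return c+d*(z-c[2])/d[2]
def save(p,n,s=1.5,crop=None):
    im=p["img"][:,:,::-1]
    if crop: im=im[crop[1]:crop[3],crop[0]:crop[2]]
    cv2.imwrite("pics/"+n,cv2.resize(im,None,fx=s,fy=s,interpolation=cv2.INTER_CUBIC))
E
python3 - <<'E'
from h import *
for n in ["top","scene"]:
    p=ctrl.capture(n); save(p,n+"0.png")
    for q,z in [("stirrer_dial_grip",81),("mixer_pointer",81),("dish",75)]:
        for r in ctrl.landmark_of(q,p)[:4]: print(n,q,np.round(r["point"]),round(r["score"],2),np.round(ray(p,r["point"],z)))
s=ctrl.sense();print(s["eef_pos"],s["ee_rot"],s["time_s"])
E
```

```text
top stirrer_dial_grip [212. 235.] 0.85 [488. 152.  81.]
top mixer_pointer [352. 202.] 0.85 [ 559. -191.   81.]
top dish [148. 249.] 0.88 [457. 308.  75.]
top dish [208. 117.] 0.8 [791. 162.  75.]
top dish [219. 184.] 0.69 [614. 135.  75.]
top dish [227. 294.] 0.64 [347. 119.  75.]
scene stirrer_dial_grip [314. 191.] 0.57 [488. 151.  81.]
scene mixer_pointer [203. 108.] 0.56 [ 542. -191.   81.]
scene dish [204. 304.] 0.86 [817. 207.  75.]
scene dish [261. 220.] 0.81 [621. 135.  75.]
scene dish [261. 336.] 0.8 [769. 319.  75.]
scene dish [375. 257.] 0.8 [494. 340.  75.]
[ 226.35220295 -473.65049314  231.20992109] [-1.12402220e-04  9.75264703e-01  2.21040147e-01  1.11448964e-05] 0.4
```

View pics/top0.png

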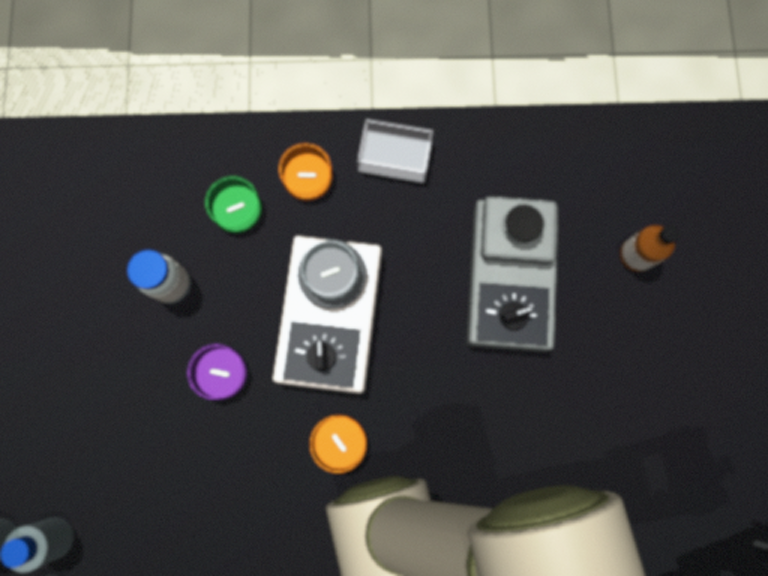

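The stirrer is the white case. Its dial is at (323,355) in the enlarged view, about (488,152) in the world, and the clear dish is on its plate at (330,272). The mixer is on the right with its dial at (515,310). I'm moving to hover over the stirrer's dial.

Request:
send_rows:
  targets:
    - [-1,0.0316,-0.02825,0,0,0,0]
    - [-1,0.0316,-0.02825,0,0,0,0]
    - [-1,0.0316,-0.02825,0,0,0,0]
    - [-1,0.0316,-0.02825,0,0,0,0]
    - [-1,0.0316,-0.02825,0,0,0,0]
    - [-1,0.0316,-0.02825,0,0,0,0]
    - [-1,0.0316,-0.02825,0,0,0,0]
    - [-1,0.0316,-0.02825,0,0,0,0]
    - [-1,0.0316,-0.02825,0,0,0,0]
    - [-1,0.0316,-0.02825,0,0,0,0]

```text
time_s: 1.65
eef_pos: [390.1, -81.2, 231.5]
ee_rot: [0.0, 0.975, 0.221, 0.0]
force: [0.0, -0.3, -0.0]
grip_width: 0.996
grip_force: 0.0
```

Request:
send_rows:
  targets:
    - [-1,0.0316,-0.02825,0,0,0,0]
    - [-1,0.0316,-0.02825,0,0,0,0]
    - [-1,0.0316,-0.02825,0,0,0,0]
    - [-1,0.0316,-0.02825,0,0,0,0]
    - [-1,0.0316,-0.02825,0,0,0,0]
    - [-1,0,0,0,0,0,0.09]
    - [-1,0,0,0,0,0,0.09]
    - [-1,0,0,0,0,0,0.09]
    - [-1,0,0,0,0,0,0.08]
    - [-1,0,0,0,0,0,0]

```text
time_s: 2.9
eef_pos: [471.3, 113.0, 231.3]
ee_rot: [0.0, 0.999, 0.048, -0.0]
force: [0.2, -0.1, -0.2]
grip_width: 1.0
grip_force: 0.0
```

```bash
python3 - <<'E'
from h import *
p=ctrl.capture("wrist"); save(p,"w1.png")
for q,z in [("stirrer_dial_grip",81),("mixer_pointer",81),("dish",75)]:
    for r in ctrl.landmark_of(q,p)[:4]: print(q,np.round(r["point"]),round(r["score"],2),np.round(ray(p,r["point"],z)))
s=ctrl.sense();print(s["eef_pos"],s["ee_rot"],s["time_s"],s["joints"])
E
```

```text
stirrer_dial_grip [232. 162.] 0.95 [485. 149.  81.]
dish [103. 153.] 0.73 [479. 286.  75.]
dish [259.  20.] 0.72 [620. 132.  75.]
[471.31155221 113.00265136 231.29852544] [ 8.62983103e-06  9.98826625e-01  4.84290600e-02 -1.35254944e-05] 3.1 [-6.99188322e-03  2.23896556e-01  1.61430803e+00 -1.94222329e-05
  1.30341412e+00  1.46691355e+00]
```

View pics/w1.png

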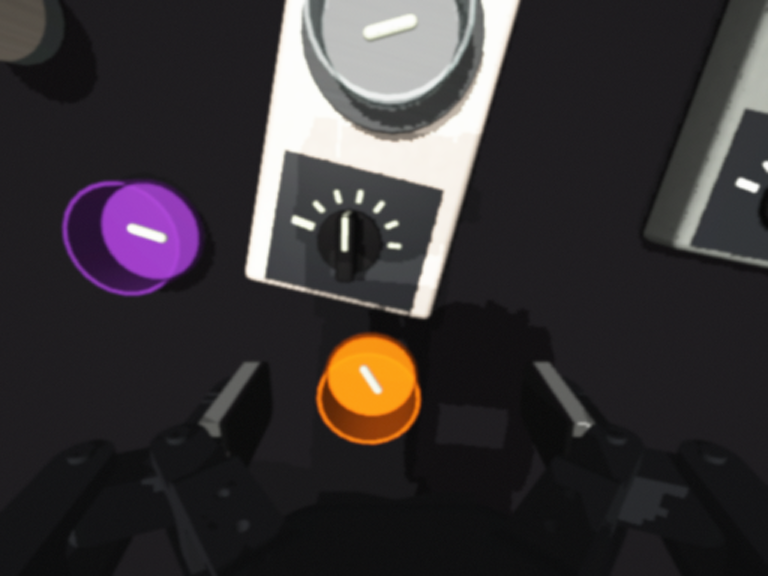

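Setting marks run from the thick zero at (302,222) round to (394,246), with mark 3 at (360,196). The white pointer line runs from (345,215) to (346,250). I'll compute its angle with heights included.

```bash
python3 - <<'E'
from h import *
p=ctrl.capture("wrist"); 
g=lambda x,y,z: ray(p,(x/1.5,y/1.5),z)[:2]
im=p["img"].astype(int)
m=((im.min(2)>150)).astype(np.uint8); m[:130]=0;m[172:]=0;m[:,:190]=0;m[:,270:]=0
n,l,st,c=cv2.connectedComponentsWithStats(m)
ax=ray(p,(232,162),81)[:2]
M=[]
for i in range(1,n):
    ys,xs=np.where(l==i)
    w56=ray(p,c[i],56)[:2]; v=w56-ax
    print(np.round(c[i]*1.5),st[i][4],"ang",round(np.degrees(np.arctan2(v[1],v[0])),1),"r",round(np.hypot(*v),1))
    if st[i][4]>25 and xs.ptp() if False else False: pass
    if np.ptp(ys)>8:
        P=np.array([ray(p,(a,b),93)[:2] for a,b in zip(xs,ys)])
        d=np.linalg.svd(P-P.mean(0))[2][0]; print("pointer",P.mean(0),np.degrees(np.arctan2(d[1],d[0])),np.ptp(P,axis=0))
    else: M.append(w56)
M=np.array(M)
A=np.c_[2*M,np.ones(len(M))];s=np.linalg.lstsq(A,(M**2).sum(1),rcond=None)[0];print("circle",s[:2],np.sqrt(s[2]+s[0]**2+s[1]**2))
for w in M: v=w-s[:2];print(w,np.degrees(np.arctan2(v[1],v[0])))
a=g(285,151,56);b=g(443,189,56);d=a-b;print("panel left dir",np.degrees(np.arctan2(d[1],d[0])),np.hypot(*d))
E
```

```text
[338. 198.] 24 ang 23.7 r 30.1
[358. 198.] 23 ang -6.2 r 29.1
[318. 206.] 35 ang 52.1 r 33.3
[378. 206.] 33 ang -36.3 r 30.8
[302. 222.] 86 ang 78.7 r 38.3
[344. 233.] 89 ang 65.2 r 6.3
pointer [493.4754667  150.38310132] -176.75326949646933 [22.22635625  4.23068895]
[390. 224.] 30 ang -66.4 r 31.0
[394. 245.] 29 ang -95.7 r 32.6
circle [477.90371476 151.53480087] 36.36028901032198
[512.00045487 160.63084567] 14.937034646918272
[513.42433078 145.43540061] -9.743485449774253
[504.93120916 174.88715233] 40.82773930115218
[509.27666915 130.3647304 ] -34.010976041555956
[491.96111348 186.14889321] 67.8970539015173
[496.866012   120.18472605] -58.83208011198315
[481.24046692 116.14095732] -84.61436212314624
panel left dir 82.45949563331199 116.58876609322976
```

Request:
send_rows:
  squeeze: 30
  targets:
    - [-1,0.0057,-0.012,0,0,0,0]
    - [-1,0.0057,-0.012,0,0,0,0]
    - [-1,0.0057,-0.012,0,0,0,0]
    - [-1,0,0,0.02,0,0,0.04]
    - [-1,0,0,0.03,0,0,0]
    - [-1,0,0,0.03,0,0,0]
    - [-1,0,0,0.02,0,0,0]
    - [-1,0,0,0.01,0,0,0]
    - [-1,0,0,0,0,0,0]
    - [-1,0,0,0,0,0,0]

```text
time_s: 4.4
eef_pos: [485.4, 150.7, 122.1]
ee_rot: [-0.0, 1.0, 0.028, 0.001]
force: [0.2, 0.4, -0.9]
grip_width: 1.002
grip_force: 0.0
```

```bash
python3 - <<'E'
from h import *
p=ctrl.capture("wrist"); save(p,"w2.png")
for q,z in [("stirrer_dial_grip",81)]:
    for r in ctrl.landmark_of(q,p)[:4]: print(q,np.round(r["point"]),round(r["score"],2),np.round(ray(p,r["point"],z)))
s=ctrl.sense();print(s["eef_pos"],s["ee_rot"],s["time_s"],s["joints"])
t=s["eef_pos"]; K=np.array(p["camera_matrix"]);
for z in (93,70):
    c=np.array(p["R"])@np.array([t[0],t[1],z])+np.array(p["t"]).ravel(); u=K@c;print("tcp axis px*1.5",u[:2]/u[2]*1.5)
E
```

```text
stirrer_dial_grip [266. 214.] 0.89 [486. 150.  81.]
[485.3074451  150.58145531 122.05209193] [-4.00733619e-05  9.99609856e-01  2.79217248e-02  7.15757594e-04] 4.5 [6.99268144e-02 3.91522041e-01 1.69400587e+00 2.29591526e-05
 1.05463112e+00 1.58486110e+00]
tcp axis px*1.5 [397.63870262 331.83318069]
tcp axis px*1.5 [397.41854664 313.80709997]
```

View pics/w2.png

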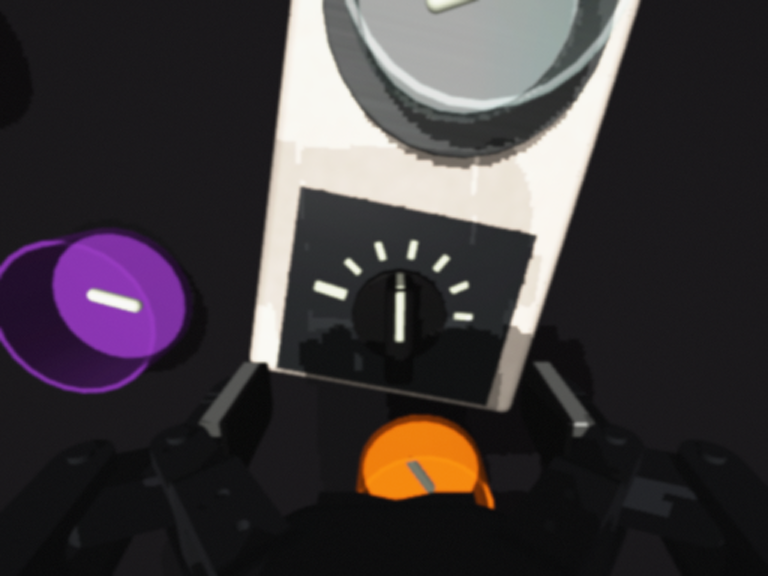

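The bar (x=400) lines up with the tool axis (x≈398), and the pointer sits between marks 2 and 3, at about 1.24 rad. Next I descend and grip.

Request:
send_rows:
  squeeze: 30
  targets:
    - [-1,0,0,0.015,0,0,0]
    - [-1,0,0,0.015,0,0,0]
    - [-1,0,0,0.012,0,0,0]
    - [-1,0,0,0.01,0,0,0]
    - [1,0,0,0,0,0,0]
    - [1,0,0,0,0,0,0]
    - [1,0,0,0,0,0,0]
    - [1,0,0,0,0,0,0]
    - [1,0,0,0,0,0,0]
    - [1,0,0,0,0,0,0]

```text
time_s: 5.75
eef_pos: [485.2, 149.7, 69.8]
ee_rot: [0.001, 1.0, 0.028, 0.0]
force: [-0.4, -5.9, 4.0]
grip_width: 0.146
grip_force: 32.0
```

Gripped at 12.4 mm, which fits the bar. I'm turning it 0.68 rad clockwise.

Request:
send_rows:
  targets:
    - [1,0,0,0,0,0,0.085]
    - [1,0,0,0,0,0,0.085]
    - [1,0,0,0,0,0,0.085]
    - [1,0,0,0,0,0,0.085]
    - [1,0,0,0,0,0,0.085]
    - [1,0,0,0,0,0,0.085]
    - [1,0,0,0,0,0,0.085]
    - [1,0,0,0,0,0,0.085]
    - [1,0,0,0,0,0,0]
    - [1,0,0,0,0,0,0]

```text
time_s: 7.0
eef_pos: [485.1, 148.9, 69.8]
ee_rot: [0.001, 0.952, -0.307, 0.001]
force: [-2.4, -11.6, 4.6]
grip_width: 0.141
grip_force: 32.2
```

```bash
python3 - <<'E'
from h import *
p=ctrl.capture("wrist"); save(p,"w3.png")
s=ctrl.sense();print(s["eef_pos"],s["ee_rot"],s["time_s"],s["wrist_torque"],s["grip_width"])
E
```

```text
[485.11695527 148.92922386  69.79898039] [ 1.31738215e-03  9.51756866e-01 -3.06849870e-01  5.37919834e-04] 7.05 [-1.83242182  0.20270761 -0.04566622] 0.1451529757170108
```

View pics/w3.png

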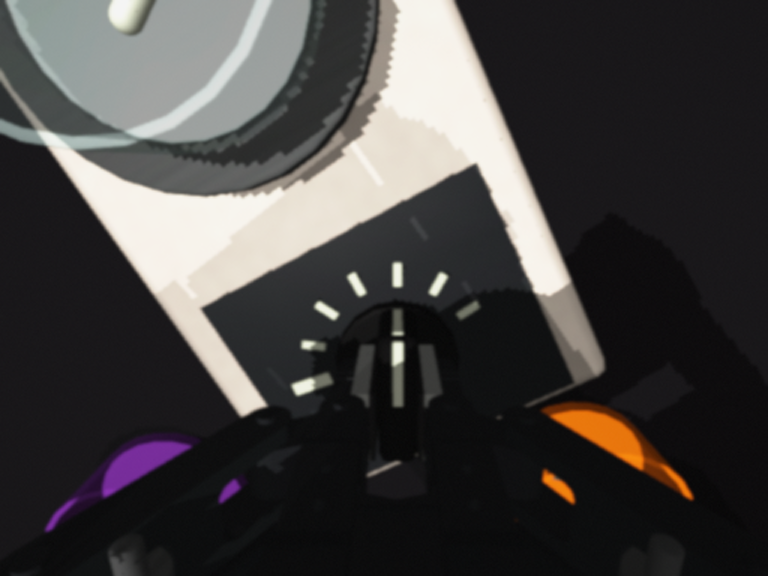

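The pointer line (398,345) points straight at (397,274). Counting from the thick zero at (312,384), then (313,345), (326,310) and (357,284), that is mark 4. I'm releasing and lifting.

Request:
send_rows:
  targets:
    - [0.3,0,0,0,0,0,0]
    - [-0.5,0,0,0,0,0,0]
    - [-0.7,0,0,0,0,0,0]
    - [-0.7,0,0,0,0,0,0]
    - [-0.7,0,0,-0.015,0,0,0]
    - [-0.7,0,0,-0.025,0,0,0]
    - [-0.7,0,0,-0.03,0,0,0]
    - [-0.7,0,0,-0.03,0,0,0]
    - [-0.7,0,0,-0.02,0,0,0]
    - [-0.7,0,0,0,0,0,0]

```text
time_s: 8.3
eef_pos: [485.5, 150.6, 191.2]
ee_rot: [-0.001, 0.952, -0.307, 0.002]
force: [0.3, 0.1, -1.2]
grip_width: 0.852
grip_force: 0.0
```

```bash
python3 - <<'E'
from h import *
p=ctrl.capture("wrist"); save(p,"w4.png")
s=ctrl.sense();print(s["eef_pos"],s["time_s"],s["force"])
p=ctrl.capture("top")
for q,z in [("mixer_pointer",81),("dish",75)]:
    for r in ctrl.landmark_of(q,p)[:4]: print(q,np.round(r["point"]),round(r["score"],2))
E
```

```text
[484.96077605 150.53821728 189.81431971] 8.35 [ 0.31382166 -0.18133197 -0.54658187]
mixer_pointer [353. 203.] 0.72
dish [218. 185.] 0.95
dish [149. 246.] 0.86
dish [156. 139.] 0.79
dish [208. 117.] 0.74
```

View pics/w4.png

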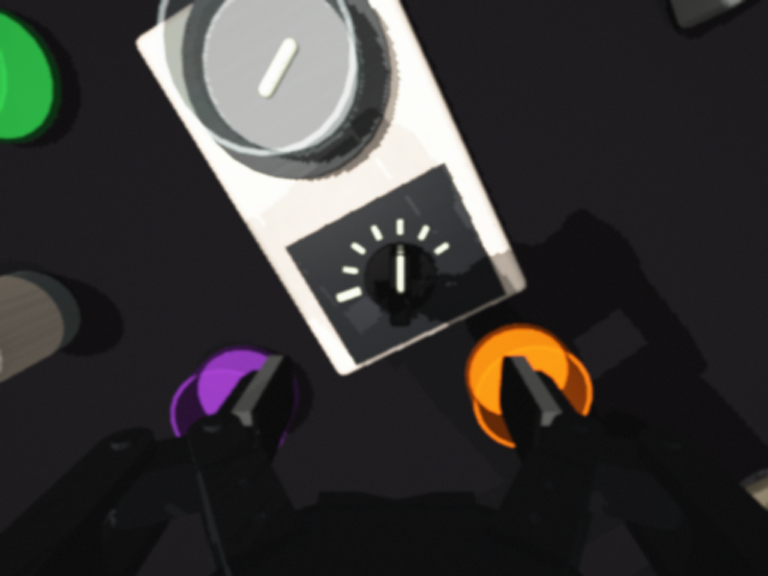

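The released pointer (400,272) points at mark 4 (400,227): zero is at (348,295), followed by 1 (350,270), 2 (358,248) and 3 (377,233). The dish and the mixer dial haven't moved, and the gripper is clear.

```bash
python3 -c "
from rig import ctrl
print(ctrl.finish_job())"
```

```text
the job is handed in; nothing more can be done
None
```

The stirrer's dial now points at mark 4 and is released, the dish and the mixer's dial are where they were, and the job is handed in; no verdict came back.

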